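# Sort casts and sanding block through the bins' flaps

### The arm

A 6-joint arm with a two-finger parallel gripper is mounted at the origin on a cart in front of the work surface, level with it; the furniture and walls round the work are solid. World frame = base frame: x ahead of the robot, y to its left, z up, the work surface at z = 0. Lengths are in mm, angles in rad, forces in N, time in s.
With the tool pointing down it reaches from about 300 to 875 mm from the base axis. Payload 6.4 kg.
Tool frame: the origin (TCP) lies at the very end of the fingers, on their centre line; the grasp point (between the pads) lies 19 mm behind it; z points along the fingers, y is the line along which they close (so a half turn about z gives the same grasp; the last joint's range is limited). The gripper opens to 88 mm and grips with 3 to 60 N. Pads are 18 mm wide; open, the fingers measure 123 mm over their backs; the gripper's body (75 mm by 187 mm) begins 45 mm behind the grasp point.
Start: joints at [0.932, 0.181, 1.607, -0, 1.354, -0.206], TCP at [241.154, 522.002, 238.714] pointing down, gripper open.
Joint ranges: [-2.99, 2.99], [-0.89, 2.07], [0.3, 2.58], [-1.14, 4.28], [0, 2.63], [-3.12, 3.12]. Speed limits (rad/s): [2.57, 2.57, 3.01, 3.14, 3.14, 3.14].

### API

Orientations are given as a unit quaternion [x, y, z, w].
In Python, from bench import telemetry, optics, close_job gives the robot as it stands.
- The arm moves only by the shell command python3 -m jog 'ROWS' [FORCE]. ROWS is JSON, a list of rows, each an object of numbers: "x", "y", "z": the shift along the world's x, y, z in m; "turn": the turn about the world's z in rad; "hand": the finger opening in m, from 0 to 0.0881. In form: [{"x": .., "y": .., "z": .., "turn": .., "hand": ..}, ...]. A call has 1 to 5 rows; each row is the pose to reach, as a shift and turn from the pose commanded when the call began; what a row does not reach only later rows make up. A row lasts 1/10 s, in which the tool goes at most 50 mm and 8.59 degrees, less where a joint would pass 70% of its speed; a pose out of reach is approached as far as the arm can. A call with a gripper value outside its range is refused whole. The fingers move at their own pace and stop on an object; FORCE is the grip in N (left out, the last holds). Time passes only in rows, so rows that repeat a pose let the fingers close. It gives the time, the measured TCP pose, the force, the opening and the grip force at its end, in the units of the state.
- telemetry.get_obs(): the state, without advancing time (a new reading comes with each control period).
- optics.camera(name): name is "side" or "top"; returns a dict with "color" (384x512x3 uint8, blue, green, red), "depth" (384x512 float32, mm along the optical axis (not along the pixel's ray), 0 where there is no reading), "fovy" (degrees; the focal length in pixels is half the picture's height over the tangent of half this angle, whatever the lens; pixels are square), "cx", "cy" (the principal point, pixels), "dist" ([k1, k2, p1, p2, k3] as OpenCV has them; the pictures are not rectified), "R" (3x3) and "t" (3): a world point X has camera coordinates R X + t. Camera axes: x right, y down, z forward; pixel columns grow to the right and rows downward; lengths in mm; the calibration is good to about 2 mm. A picture is of the moment at which its call begins.
- close_job(): hands the job in; it is judged then, once.
Trained networks look in the newest picture that a camera, given by its name, has taken for a name from the list of things; names that differ only in an ending like _2 or _b are one class to them, and where a whole thing is asked for, a point or a joint stands for the part that bears it (a point fixed in the world has none). Each returns a list of dicts, best first, with "p" (0 to 1); they miss things now and then, are a little off and sometimes report something else, mostly with a low value. They report only what shows in the picture. A call takes as long as a camera call. They do not tell look-alikes from the thing itself.
- optics.regions_of(target, camera): "region" (384x512 bool, what is visible of it) and "location" ([column, row] in pixels, amid what is visible of it).
The state is a dict: "t": time; "joint_pos": joint angles; "qd": joint speeds; "effort": joint torques, N m; "ee_pos": TCP position; "ee_rot": TCP orientation; "contact_force": force on the tool from outside, world axes, zero at the start; "wrist_torque": the same for the moment, N m; "gripper_width": finger opening in mm; "grasp_force": force on a finger pad.
Only numpy, scipy, OpenCV 4.12 (cv2) and the standard library are available. Lean on these libraries where they do the work, as an engineer would, in place of code of your own. Each camera call takes 0.05 s, during which the arm holds its last target. There are 200 camera calls.

### The job

Sort the three things lying between the two low covered bins: slide the lemon cast and the acorn cast through the flap of the blue bin and the sanding block through the flap of the yellow bin, each so far in that the flap falls fully shut behind it. Keep them down on the table and slide them gently rather than lifting or flicking them, and leave the file where it lies.

Things in the scene. Friction and masses are not known exactly. Their poses are not given: they have to be found in the camera images.
- blue_bin: blue bin, fixed, on the robot's left, mouth facing mid-table. 150 deep (x) x 290 wide (y) x 66 high mm. Origin under its centre at table level; +x points from the mouth inwards (about world +y), +y left as seen looking in, z up. No floor: things slide in on the table. Closed roof (clear, ribbed) at z 62 to 66. Side walls 10 mm; back wall's inner face at x = +69. Low foot tabs.
- yellow_bin: yellow bin, fixed, on the robot's right, mouth facing mid-table. 150 deep (x) x 290 wide (y) x 66 high mm. Origin under its centre at table level; +x points from the mouth inwards (about world -y), +y left as seen looking in, z up. No floor: things slide in on the table. Closed roof (clear, ribbed) at z 62 to 66. Side walls 10 mm; back wall's inner face at x = +69. Low foot tabs.
- blue_bin_mouth (a point): middle of the blue bin's mouth at table level, below the roof's front edge (bin x = -75), axes as the bin's. Mouth clear 270 wide, 62 high. The flap hangs 6 mm further in, at bin x = -69.
- yellow_bin_mouth (a point): middle of the yellow bin's mouth at table level, below the roof's front edge (bin x = -75), axes as the bin's. Mouth clear 270 wide, 62 high. The flap hangs 6 mm further in, at bin x = -69.
- blue_flap (a joint): swing flap of the blue bin, 3 mm thick, 262 wide, hinged along its top edge (bin x = -69, z = 56), lower edge at z = 26 mm; 0 = hanging shut, grows (rad) as it swings inwards only, to 1.45. A weak spring and its weight shut it; pushing it in takes under 2 N. It swings in an arc of 30 mm, so it stays propped open on a thing whose rear is less than about 20 mm behind it.
- yellow_flap (a joint): swing flap of the yellow bin, 3 mm thick, 262 wide, hinged along its top edge (bin x = -69, z = 56), lower edge at z = 26 mm; 0 = hanging shut, grows (rad) as it swings inwards only, to 1.45. A weak spring and its weight shut it; pushing it in takes under 2 N. It swings in an arc of 30 mm, so it stays propped open on a thing whose rear is less than about 20 mm behind it.
- lemon_cast: off-white plaster lemon with a pointed end, 48 (x) x 80 (y) x 43 mm high, about 0.1 kg, lying on its flat cast face; origin at the middle of its underside
- acorn_cast: white plaster acorn, 45 (x) x 61 (y) x 40 mm high, about 0.06 kg, lying on its flat cast face; origin at the middle of its underside
- sanding_block: brown wooden sanding block, 55 (x) x 90 (y) x 30 mm high, lying flat; origin at the middle of its underside
- file: flat file with a red handle, 24 x 265 (y) x 24 mm high, lying across the far side of the work; leave it alone; origin about at the middle of its underside
Mind the look-alikes: they are no part of the job. Leave any green, purple or red look-alike of the sanding_block alone.

How it is judged (in metres and radians):
At the end, for the whole second after the job is handed in: Lemon cast and acorn cast lie in the blue bin and the sanding block in the yellow bin, each with its origin at least 28 mm behind the flap and between the side walls, at rest (under 0.02 m/s), and both flaps hang shut (under 0.1 rad) (x of lemon_cast in the frame of blue_bin between -0.041 and 0.07 m and y of lemon_cast in the frame of blue_bin between -0.135 and 0.135 m and linear speed of each of lemon_cast, acorn_cast, sanding_block below 0.02 m/s and x of acorn_cast in the frame of blue_bin between -0.041 and 0.07 m and y of acorn_cast in the frame of blue_bin between -0.135 and 0.135 m and x of sanding_block in the frame of yellow_bin between -0.041 and 0.07 m and y of sanding_block in the frame of yellow_bin between -0.135 and 0.135 m and value of joint each of blue_flap, yellow_flap below 0.1 rad); the robot touches nothing.
It fails at once if a cast or the sanding block is lifted more than 50 mm off the table (height (world z) of any of lemon_cast, acorn_cast, sanding_block above 0.05 m).
It fails at once if a cast or the sanding block is flicked or knocked (faster than 0.6 m/s) (linear speed of any of lemon_cast, acorn_cast, sanding_block above 0.6 m/s).
It fails at once if the file is moved more than 30 mm (distance of file from where it was at the start of the episode above 0.03 m).
It also fails if it takes over 64 s, if anything falls off the work surface, if the arm or the gripper's body presses on something with over 40 N, if the wrist force passes 120 N, or if a joint passes its speed limit or range.

## Working session

There is one attempt and no reset: what is moved stays moved. The work goes in short steps, Python scripts to look and compute and a shell command to move; the robot and the scene stay as the last step left them, time stands still between calls to the robot, and variables do not carry over. Pictures are saved under pics/ and viewed, at most 12 in all, crops included, and the job is handed in when it is done.

```bash
mkdir -p pics; cat > h.py <<'E'
import numpy as np, cv2
from bench import telemetry, optics
def K(c):
    f=c["color"].shape[0]/2/np.tan(np.radians(c["fovy"])/2)
    return np.array([[f,0,c["cx"]],[0,f,c["cy"]],[0,0,1.]])
def world(c,uv,depth):
    uv=np.asarray(uv,float).reshape(-1,1,2)
    n=cv2.undistortPoints(uv,K(c),np.array(c["dist"],float))[:,0]
    P=np.c_[n,np.ones(len(n))]*np.asarray(depth,float).reshape(-1,1)
    return (P-np.array(c["t"]))@np.array(c["R"])
def region_pts(c,reg):
    v,u=np.nonzero(reg); d=c["depth"][v,u]; k=d>0
    return world(c,np.c_[u,v][k],d[k])
E
cat > look.py <<'E'
import sys
from h import *
o=telemetry.get_obs(); print(o["t"],o["ee_pos"],o["ee_rot"])
for cam in ["top","side"]:
    c=optics.camera(cam); cv2.imwrite(f"pics/{cam}_{sys.argv[1]}.png",c["color"])
    for n in (sys.argv[2:] or ["lemon_cast","acorn_cast","sanding_block","file","blue_bin","yellow_bin"]):
        for r in optics.regions_of(n,cam)[:3]:
            p=region_pts(c,r["region"])
            if len(p)<5: continue
            p=p[p[:,2]>4] if (p[:,2]>4).sum()>5 else p
            (cx,cy),(w,h),a=cv2.minAreaRect(p[:,:2].astype(np.float32))
            m=c["color"][r["region"]].mean(0).astype(int)
            print(cam,n,round(r["p"],2),np.round(r["location"]),"rect",np.round([cx,cy,w,h,a]),"med",np.round(np.median(p,0)),"ztop",round(np.percentile(p[:,2],95)),"x",np.round(np.percentile(p[:,0],[1,99])),"y",np.round(np.percentile(p[:,1],[1,99])),m)
E
python3 look.py 0
```

```text
0.0 [240.82252175 521.55931739 237.85435786] [ 2.14695287e-01  9.76680711e-01 -7.82340385e-04 -3.30762191e-04]
top lemon_cast 0.69 [255. 152.] rect [648.  -2.  54.  63.   0.] med [645.  -2.  36.] ztop 46 x [621. 674.] y [-30.  29.] [ 98 119 129]
top acorn_cast 0.48 [251. 208.] rect [445.  18.  41.  51.  89.] med [445.  16.  34.] ztop 41 x [420. 471.] y [-3. 38.] [107 126 133]
top sanding_block 0.89 [131. 246.] rect [321. 425.  56.  89.  44.] med [321. 423.  28.] ztop 35 x [279. 366.] y [380. 467.] [ 36  43 119]
top sanding_block 0.87 [168. 251.] rect [309. 291.  54.  90.  29.] med [307. 291.  29.] ztop 35 x [271. 344.] y [246. 336.] [46 88 47]
top sanding_block 0.7 [307. 252.] rect [ 304. -183.   91.   56.   21.] med [ 304. -181.   29.] ztop 36 x [257. 348.] y [-216. -146.] [ 37  45 127]
top blue_bin 0.76 [169. 181.] rect [552. 302. 324. 169.   1.] med [544. 293.  66.] ztop 72 x [405. 692.] y [219. 370.] [91 88 85]
top yellow_bin 0.73 [343. 182.] rect [ 529. -301.  163.  306.   84.] med [ 528. -295.   66.] ztop 73 x [387. 678.] y [-375. -216.] [ 65 113 139]
side lemon_cast 0.65 [290.
[... 490 characters left out ...]
[-25.  51.] [47 65 85]
side sanding_block 0.82 [201. 174.] rect [310. 288.  55.  93.  29.] med [313. 269.  30.] ztop 34 x [268. 352.] y [240. 329.] [46 76 43]
side sanding_block 0.79 [207. 160.] rect [321. 422.  58.  96.  47.] med [325. 408.  29.] ztop 34 x [277. 367.] y [375. 456.] [33 35 98]
side file 0.78 [324. 219.] rect [764.  10.  22. 264.   7.] med [765.  10.  12.] ztop 25 x [740. 785.] y [-117.  136.] [64 71 92]
side blue_bin 0.96 [260. 166.] rect [547. 359. 322. 293.   2.] med [551. 250.  67.] ztop 71 x [406. 695.] y [217. 369.] [76 66 59]
side yellow_bin 0.87 [250. 274.] rect [ 567. -340.  291.  381.   15.] med [ 554. -340.   67.] ztop 70 x [411. 682.] y [-389. -221.] [ 62  99 122]
```

View pics/top_0.png

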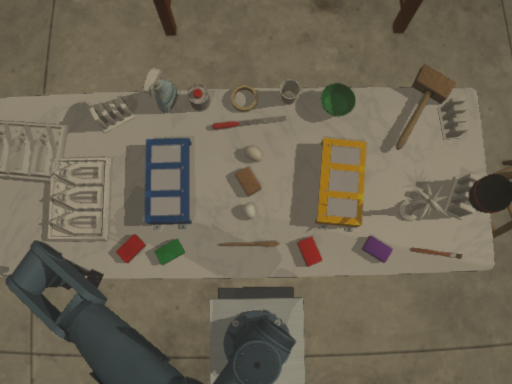

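```bash
cat > bins.py <<'E'
from h import *
c=optics.camera("top")
d=c["depth"]; v,u=np.nonzero(d>0); P=world(c,np.c_[u,v],d[v,u])
for s,n in((1,"blue"),(-1,"yellow")):
    k=(P[:,2]>57)&(P[:,2]<75)&(P[:,0]>380)&(P[:,0]<720)&(s*P[:,1]>180)&(s*P[:,1]<400)
    Q=P[k][:,:2].astype(np.float32)
    # front edge: for x bins, min |y|
    xs=np.arange(420,680,20); e=[np.percentile(s*Q[(abs(Q[:,0]-x)<10),1],1) for x in xs]
    print(n,k.sum(),np.round(cv2.minAreaRect(Q),1) if 0 else cv2.minAreaRect(Q)); print(np.round(e),np.polyfit(xs,e,1),"x",np.percentile(Q[:,0],[.5,99.5]))
for n,box in(("lemon",(600,700,-60,60)),("block",(490,600,-60,70)),("acorn",(410,485,-40,60))):
    for z in (6,12,20,28):
        k=(P[:,0]>box[0])&(P[:,0]<box[1])&(P[:,1]>box[2])&(P[:,1]<box[3])&(P[:,2]>z)&(P[:,2]<60)
        print(n,z,k.sum(),np.round(np.concatenate([np.ravel(x) for x in cv2.minAreaRect(P[k][:,:2].astype(np.float32))])))
im=c["color"]; cv2.imwrite("pics/zoom0.png",cv2.resize(im[100:290,160:350],None,fx=3.1,fy=3.1,interpolation=cv2.INTER_CUBIC))
E
python3 bins.py
```

```text
blue 3696 ((550.89501953125, 294.96502685546875), (291.11578369140625, 155.3201904296875), 0.33245280385017395)
[218. 218. 218. 218. 218. 219. 218. 219. 219. 219. 219. 221. 223.] [1.62707821e-02 2.10357152e+02] x [407.02607498 693.27908478]
yellow 3646 ((536.9249267578125, -297.4681396484375), (152.20286560058594, 291.94268798828125), 83.42508697509766)
[208. 212. 213. 217. 218. 219. 223. 224. 229. 229. 233. 234. 237.] [1.17199950e-01 1.59619891e+02] x [389.65245743 680.26592407]
lemon 6 271 [649.  -1.  95. 111.   2.]
lemon 12 222 [653.   6.  90.  45.  45.]
lemon 20 217 [647.  -1.  72.  45.  45.]
lemon 28 176 [647.   0.  63.  45.  62.]
block 6 494 [546.   5. 108. 128.   1.]
block 12 422 [550.  19.  91.  55.  29.]
block 20 409 [550.  19.  90.  55.  29.]
block 28 262 [549.  19.  88.  54.  30.]
acorn 6 214 [447.  10. 100.  73.  89.]
acorn 12 169 [454.  14.  48.  68.  71.]
acorn 20 157 [445.  18.  41.  52.  89.]
acorn 28 127 [444.  15.  51.  38.  30.]
```

View pics/zoom0.png

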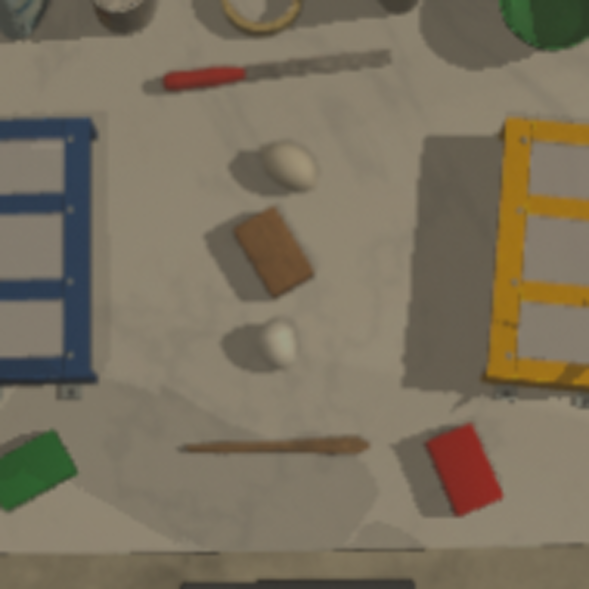

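The pictures show the lemon at pixel (254,153), the brown block at (248,181), the acorn at (250,211), the file above them, and a loose wooden tool at (218–279, 243). The fingers cannot go under the roof because the gripper body begins 64 mm above the tips. So I'll use the wooden stick as the pusher for the last stretch.

```bash
cat > stick.py <<'E'
from h import *
c=optics.camera("top"); d=c["depth"]
hsv=cv2.cvtColor(c["color"],cv2.COLOR_BGR2HSV)
for nm,(r0,r1,c0,c1) in dict(stick=(236,251,212,286)).items():
    cols=range(c0,c1,4)
    for u in cols:
        s=hsv[r0:r1,u,1].astype(int); v=np.nonzero(s>s.min()+35)[0]+r0
        if len(v): 
            P=world(c,np.c_[[u]*len(v),v],d[v,u]); print(u,len(v),np.round(P.mean(0)),np.round(P[:,2].max()),end=" | ")
print()
c=optics.camera("side"); d=c["depth"]; v,u=np.nonzero(d>0); P=world(c,np.c_[u,v],d[v,u])
k=(P[:,0]>300)&(P[:,0]<360)&(P[:,1]>-130)&(P[:,1]<150)&(P[:,2]>5)&(P[:,2]<60); Q=P[k]
print(k.sum()); 
for y in range(-130,150,20):
    q=Q[abs(Q[:,1]-y)<10]
    if len(q): print(y,len(q),np.round(q.mean(0)),np.round(q[:,2].max()),np.round(np.ptp(q[:,0])))
E
python3 stick.py; python3 -m jog '[{"x":0.05,"y":-0.05,"z":0,"turn":0},{"x":0.1,"y":-0.1,"z":0,"turn":0.1},{"x":0.12,"y":-0.15,"turn":0.2},{"x":0.14,"y":-0.2,"turn":0.3},{"x":0.14,"y":-0.24,"turn":0.3}]'
```

```text
220 1 [333. 118.  15.] 15.0 | 224 3 [333. 105.   7.] 9.0 | 228 3 [333.  91.  10.] 17.0 | 232 3 [333.  78.  10.] 15.0 | 236 3 [332.  64.  11.] 13.0 | 240 3 [332.  50.   9.] 11.0 | 244 3 [332.  37.  10.] 13.0 | 248 4 [334.  23.   6.] 11.0 | 252 4 [333.   9.   9.] 13.0 | 256 4 [333.  -4.   9.] 12.0 | 260 4 [333. -18.   7.] 10.0 | 264 4 [333. -31.   9.] 11.0 | 268 5 [334. -45.  11.] 14.0 | 272 5 [334. -59.   9.] 13.0 | 276 4 [332. -72.  10.] 18.0 | 
171
-110 1 [ 346. -102.    5.] 5.0 0.0
-90 5 [334. -84.   8.] 12.0 10.0
-70 22 [334. -68.   9.] 11.0 19.0
-50 24 [332. -50.  10.] 14.0 33.0
-30 19 [336. -31.  10.] 14.0 16.0
-10 14 [330. -13.  10.] 13.0 28.0
10 15 [332.   7.  10.] 13.0 34.0
30 18 [332.  30.   9.] 13.0 52.0
50 13 [333.  52.   9.] 10.0 31.0
70 14 [334.  70.  10.] 13.0 13.0
90 12 [333.  89.  10.] 12.0 50.0
110 10 [329. 111.   8.] 11.0 31.0
130 1 [347. 129.   5.] 5.0 0.0invalid input
```

```bash
python3 -m jog '[{"x":0.025,"y":-0.04,"z":0,"turn":-0.14,"hand":0.088},{"x":0.05,"y":-0.08,"z":0,"turn":-0.28,"hand":0.088},{"x":0.075,"y":-0.12,"z":0,"turn":-0.42,"hand":0.08},{"x":0.1,"y":-0.16,"z":0,"turn":-0.56,"hand":0.072},{"x":0.125,"y":-0.2,"z":0,"turn":-0.7,"hand":0.072}]' 10
```

```text
t: 1.35
ee_pos: [366.8, 320.5, 239.0]
ee_rot: [0.539, 0.842, 0.0, 0.0]
contact_force: [0.3, -0.2, -0.1]
gripper_width: 72.0
grasp_force: 0.0
```

```bash
python3 -m jog '[{"x":0.025,"y":-0.04,"z":0,"turn":-0.147,"hand":0.07},{"x":0.05,"y":-0.08,"z":0,"turn":-0.294,"hand":0.07},{"x":0.075,"y":-0.12,"z":0,"turn":-0.441,"hand":0.07},{"x":0.1,"y":-0.16,"z":0,"turn":-0.588,"hand":0.07},{"x":0.125,"y":-0.2,"z":-0.02,"turn":-0.735,"hand":0.07}]' && python3 -m jog '[{"x":0.02,"y":-0.03,"z":-0.03,"turn":-0.147,"hand":0.07},{"x":0.04,"y":-0.06,"z":-0.06,"turn":-0.294,"hand":0.07},{"x":0.06,"y":-0.08,"z":-0.09,"turn":-0.441,"hand":0.07},{"x":0.072,"y":-0.095,"z":-0.12,"turn":-0.588,"hand":0.07},{"x":0.072,"y":-0.095,"z":-0.15,"turn":-0.735,"hand":0.07}]'
```

```text
t: 1.85
ee_pos: [493.3, 121.1, 221.9]
ee_rot: [0.806, 0.592, 0.003, 0.002]
contact_force: [0.9, 0.8, 1.4]
gripper_width: 70.0
grasp_force: 0.0
t: 2.35
ee_pos: [564.5, 25.5, 68.3]
ee_rot: [0.965, 0.262, 0.001, 0.001]
contact_force: [-0.9, -0.8, -0.1]
gripper_width: 70.1
grasp_force: 0.0
```

```bash
python3 -m jog '[{"x":0,"y":0,"z":-0.03,"turn":0,"hand":0.07},{"x":0,"y":0,"z":-0.055,"turn":0,"hand":0.07},{"x":0,"y":0,"z":-0.06,"turn":0,"hand":0.07},{"x":0,"y":0,"z":-0.06,"turn":0,"hand":0.05},{"x":0,"y":0,"z":-0.06,"turn":0,"hand":0.05}]' 10 && python3 -m jog '[{"x":0,"y":0,"z":0,"turn":0,"hand":0.05},{"x":0,"y":0,"z":0,"turn":0,"hand":0.05},{"x":0,"y":-0.01,"z":0,"turn":0,"hand":0.05},{"x":0,"y":-0.02,"z":0,"turn":0,"hand":0.05},{"x":0,"y":-0.04,"z":0,"turn":0,"hand":0.05}]' 10
```

```text
t: 2.85
ee_pos: [563.7, 27.9, 10.6]
ee_rot: [0.964, 0.266, 0.001, 0.0]
contact_force: [0.3, 0.7, -0.0]
gripper_width: 56.3
grasp_force: 0.0
t: 3.35
ee_pos: [563.7, -11.9, 10.6]
ee_rot: [0.964, 0.267, 0.001, 0.0]
contact_force: [-0.2, 3.7, 5.4]
gripper_width: 55.0
grasp_force: 10.0
```

```bash
python3 -m jog '[{"x":0,"y":-0.02,"z":0,"turn":0.11,"hand":0.05},{"x":0,"y":-0.04,"z":0,"turn":0.23,"hand":0.05},{"x":-0.005,"y":-0.065,"z":0,"turn":0.36,"hand":0.05},{"x":-0.008,"y":-0.09,"z":0,"turn":0.49,"hand":0.05},{"x":-0.01,"y":-0.115,"z":0,"turn":0.62,"hand":0.05}]' && python3 -m jog '[{"x":0,"y":-0.02,"z":0,"turn":0.1,"hand":0.05},{"x":-0.002,"y":-0.04,"z":0,"turn":0.2,"hand":0.05},{"x":-0.004,"y":-0.06,"z":0,"turn":0.29,"hand":0.05},{"x":-0.006,"y":-0.074,"z":0,"turn":0.29,"hand":0.05},{"x":-0.006,"y":-0.076,"z":0,"turn":0.29,"hand":0.05}]'
```

```text
t: 3.85
ee_pos: [553.3, -128.4, 10.6]
ee_rot: [0.835, 0.55, 0.001, 0.001]
contact_force: [1.0, 3.7, 5.8]
gripper_width: 54.9
grasp_force: 10.0
t: 4.35
ee_pos: [547.0, -205.4, 10.5]
ee_rot: [0.75, 0.662, 0.0, 0.001]
contact_force: [-1.2, 2.2, 7.4]
gripper_width: 54.9
grasp_force: 9.9
```

```bash
python3 -m jog '[{"x":0,"y":0,"z":0,"turn":0,"hand":0.072},{"x":0,"y":0,"z":0,"turn":0,"hand":0.072},{"x":0.002,"y":0.02,"z":0,"turn":0,"hand":0.072},{"x":0.005,"y":0.045,"z":0,"turn":0,"hand":0.072},{"x":0.007,"y":0.06,"z":0,"turn":0,"hand":0.072}]' && python3 -m jog '[{"x":0,"y":0,"z":0,"turn":0,"hand":0.03},{"x":0,"y":0,"z":0,"turn":0,"hand":0.03},{"x":0,"y":0,"z":0,"turn":0,"hand":0.03},{"x":0,"y":0,"z":0,"turn":0,"hand":0.03},{"x":-0.001,"y":-0.01,"z":0,"turn":0,"hand":0.03}]' && python3 -m jog '[{"x":-0.002,"y":-0.015,"z":0,"turn":0,"hand":0.03},{"x":-0.004,"y":-0.03,"z":0,"turn":0,"hand":0.03},{"x":-0.005,"y":-0.045,"z":0,"turn":0,"hand":0.03},{"x":-0.006,"y":-0.053,"z":0,"turn":0,"hand":0.03},{"x":-0.006,"y":-0.053,"z":0,"turn":0,"hand":0.03}]' && python3 look.py 1 sanding_block lemon_cast yellow_bin
```

```text
t: 4.85
ee_pos: [553.1, -141.4, 8.8]
ee_rot: [0.749, 0.663, -0.0, -0.001]
contact_force: [0.3, 0.0, 0.1]
gripper_width: 72.1
grasp_force: 0.0
t: 5.35
ee_pos: [552.4, -153.1, 9.1]
ee_rot: [0.749, 0.663, -0.0, -0.0]
contact_force: [-0.0, -0.3, 1.2]
gripper_width: 34.0
grasp_force: 0.0
t: 5.85
ee_pos: [546.5, -208.0, 9.3]
ee_rot: [0.75, 0.662, -0.0, 0.0]
contact_force: [0.4, 0.6, 0.8]
gripper_width: 30.3
grasp_force: 0.0
5.85 [ 546.46747402 -207.95940189    9.31721176] [ 7.49586269e-01  6.61906561e-01 -1.10251303e-05  3.61775589e-04]
top sanding_block 0.75 [376. 250.] rect [ 306. -420.   98.   61.   56.] med [ 306. -414.   29.] ztop 37 x [265. 346.] y [-462. -368.] [96 63 97]
top sanding_block 0.63 [311. 257.] rect [ 274. -163.   70.  132.   37.] med [ 288. -190.   30.] ztop 37 x [256. 337.] y [-218. -105.] [ 40  46 143]
top sanding_block 0.62 [129. 247.] rect [321. 424.  59.  89.  45.] med [321. 423.  28.] ztop 34 x [277. 365.] y [378. 469.] [ 41  49 129]
top lemon_cast 0.49 [254. 150.] rect [647.  -1.  69.  46.  67.] med [644.   1.  36.] ztop 46 x [621. 673.] y [-30.  29.] [106 129 14
[... 275 characters left out ...]
5 88 53]
side sanding_block 0.53 [205. 160.] rect [318. 421.  61.  97.  39.] med [322. 408.  27.] ztop 34 x [272. 366.] y [376. 466.] [ 41  44 104]
side lemon_cast 0.54 [226. 211.] rect [449. -67.  57. 200.   3.] med [447.   5.  30.] ztop 42 x [418. 475.] y [-165.   28.] [119 131 138]
side lemon_cast 0.52 [291. 214.] rect [645. -10.  51.  43.  68.] med [645. -17.  35.] ztop 45 x [623. 670.] y [-30.  10.] [114 130 140]
side yellow_bin 0.93 [254. 275.] rect [ 574. -348.  325.  372.   18.] med [ 555. -340.   67.] ztop 70 x [409. 684.] y [-389. -221.] [ 66 106 131]
side yellow_bin 0.52 [281. 179.] rect [618.  52. 251. 477.  21.] med [625. 225.  43.] ztop 59 x [422. 679.] y [217. 262.] [62 50 40]
```

View pics/side_1.png

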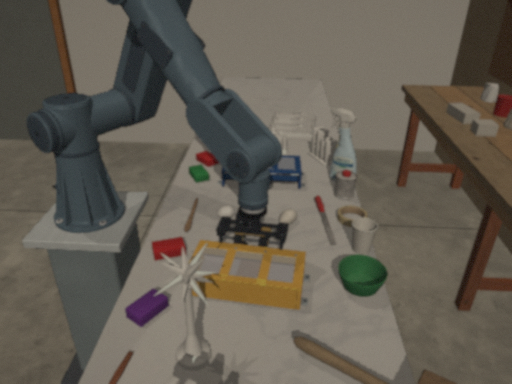

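```bash
python3 -m jog '[{"x":0.003,"y":0.03,"z":0.005,"turn":0,"hand":0.075},{"x":0.02,"y":0.06,"z":0.04,"turn":-0.13,"hand":0.075},{"x":0.04,"y":0.09,"z":0.07,"turn":-0.27,"hand":0.075},{"x":0.06,"y":0.13,"z":0.08,"turn":-0.41,"hand":0.075},{"x":0.08,"y":0.165,"z":0.08,"turn":-0.55,"hand":0.075}]' && python3 -m jog '[{"x":0.02,"y":0.04,"z":0,"turn":-0.11,"hand":0.075},{"x":0.02,"y":0.04,"z":-0.03,"turn":-0.11,"hand":0.075},{"x":0.02,"y":0.04,"z":-0.06,"turn":-0.11,"hand":0.075},{"x":0.02,"y":0.04,"z":-0.08,"turn":-0.11,"hand":0.075},{"x":0.02,"y":0.04,"z":-0.08,"turn":-0.11,"hand":0.042}]' 8 && python3 -m jog '[{"x":0,"y":0,"z":0,"turn":0,"hand":0.03},{"x":0,"y":0,"z":0,"turn":0,"hand":0.03},{"x":0,"y":0,"z":0,"turn":0,"hand":0.03},{"x":0,"y":0,"z":0,"turn":0,"hand":0.03}]' 8
```

```text
t: 6.75
ee_pos: [628.9, -39.4, 92.3]
ee_rot: [0.902, 0.432, 0.002, 0.002]
contact_force: [-1.0, -0.1, -0.4]
gripper_width: 67.8
grasp_force: 0.0
t: 7.25
ee_pos: [643.5, 0.1, 5.5]
ee_rot: [0.923, 0.385, -0.003, -0.002]
contact_force: [-1.2, -0.2, -0.7]
gripper_width: 69.3
grasp_force: 0.0
t: 7.65
ee_pos: [647.8, -1.3, 11.0]
ee_rot: [0.923, 0.384, 0.001, 0.001]
contact_force: [-1.3, 0.2, 4.9]
gripper_width: 46.6
grasp_force: 8.0
```

```bash
python3 -m jog '[{"x":0,"y":0.015,"z":0,"turn":0.1,"hand":0.03},{"x":-0.006,"y":0.035,"z":0,"turn":0.23,"hand":0.03},{"x":-0.013,"y":0.055,"z":0,"turn":0.36,"hand":0.03},{"x":-0.02,"y":0.08,"z":0,"turn":0.49,"hand":0.03},{"x":-0.027,"y":0.105,"z":0,"turn":0.62,"hand":0.03}]' && python3 -m jog '[{"x":-0.004,"y":0.025,"z":0,"turn":0.08,"hand":0.03},{"x":-0.008,"y":0.05,"z":0,"turn":0.16,"hand":0.03},{"x":-0.011,"y":0.075,"z":0,"turn":0.16,"hand":0.03},{"x":-0.011,"y":0.096,"z":0,"turn":0.16,"hand":0.03},{"x":-0.011,"y":0.099,"z":0,"turn":0.16,"hand":0.03}]' && python3 -m jog '[{"x":0,"y":0,"z":0,"turn":0,"hand":0.075},{"x":0,"y":0,"z":0,"turn":0,"hand":0.075},{"x":0,"y":-0.03,"z":0,"turn":0,"hand":0.075},{"x":0,"y":-0.055,"z":0,"turn":0,"hand":0.075},{"x":0,"y":-0.075,"z":0,"turn":0,"hand":0.075}]' && python3 look.py 2 lemon_cast acorn_cast
```

```text
t: 8.15
ee_pos: [621.0, 103.8, 11.0]
ee_rot: [0.761, 0.649, 0.001, 0.002]
contact_force: [0.5, -2.6, 2.9]
gripper_width: 46.7
grasp_force: 8.0
t: 8.65
ee_pos: [609.5, 204.6, 10.9]
ee_rot: [0.707, 0.707, 0.001, 0.001]
contact_force: [-1.8, -3.7, 9.5]
gripper_width: 46.8
grasp_force: 8.0
t: 9.15
ee_pos: [608.2, 126.0, 8.8]
ee_rot: [0.708, 0.706, -0.0, -0.0]
contact_force: [1.5, 0.1, 0.3]
gripper_width: 74.6
grasp_force: 0.0
9.15 [608.18592121 125.96236342   8.82596849] [ 7.08220009e-01  7.05991697e-01 -2.98739604e-04 -2.31917425e-04]
top acorn_cast 0.53 [252. 210.] rect [446.  16.  56.  43.  10.] med [445.  15.  34.] ztop 42 x [419. 471.] y [-3. 38.] [111 130 139]
side lemon_cast 0.65 [279. 186.] rect [609. 195.  58.  41.  63.] med [608. 183.  30.] ztop 44 x [587. 630.] y [168. 221.] [ 85  97 104]
side lemon_cast 0.58 [239. 177.] rect [524. 224. 196. 165.  46.] med [465. 230.  44.] ztop 60 x [420. 646.] y [219. 240.] [54 44 37]
side acorn_cast 0.73 [224. 209.] rect [429.  25.  47.  87.  37.] med [444.   3.  28.] ztop 41 x [419. 469.] y [-7. 24.] [117 129 137]
```

View pics/top_2.png

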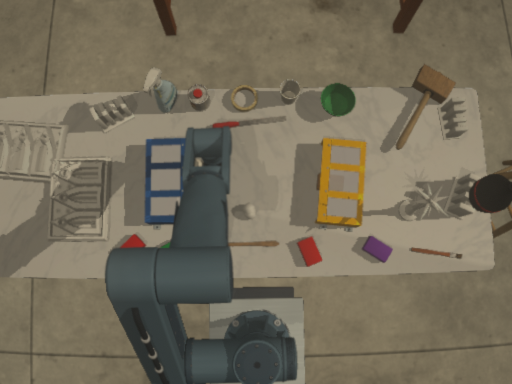

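```bash
python3 -m jog '[{"x":0.001,"y":0,"z":0,"turn":0,"hand":0.026},{"x":0.001,"y":0,"z":0,"turn":0,"hand":0.026},{"x":0.001,"y":0,"z":0,"turn":0,"hand":0.026},{"x":0.001,"y":0.01,"z":0,"turn":0,"hand":0.026},{"x":0.001,"y":0.025,"z":0,"turn":0,"hand":0.026}]' && python3 -m jog '[{"x":0,"y":0.015,"z":0,"turn":0,"hand":0.026},{"x":0,"y":0.03,"z":0,"turn":0,"hand":0.026},{"x":0,"y":0.045,"z":0,"turn":0,"hand":0.026},{"x":0,"y":0.053,"z":0,"turn":0,"hand":0.026},{"x":0,"y":0.053,"z":0,"turn":0,"hand":0.026}]' && python3 -m jog '[{"x":-0.01,"y":-0.04,"z":0.01,"turn":-0.1,"hand":0.07},{"x":-0.04,"y":-0.075,"z":0.05,"turn":-0.24,"hand":0.07},{"x":-0.075,"y":-0.11,"z":0.08,"turn":-0.38,"hand":0.07},{"x":-0.11,"y":-0.145,"z":0.08,"turn":-0.52,"hand":0.07},{"x":-0.14,"y":-0.17,"z":0.08,"turn":-0.66,"hand":0.07}]' && python3 -m jog '[{"x":-0.015,"y":-0.015,"z":0,"turn":-0.14,"hand":0.07},{"x":-0.02,"y":-0.017,"z":0,"turn":-0.28,"hand":0.07},{"x":-0.022,"y":-0.018,"z":0,"turn":-0.35,"hand":0.07}]'
```

```text
t: 9.95
ee_pos: [609.6, 153.5, 9.2]
ee_rot: [0.708, 0.706, 0.0, -0.0]
contact_force: [-0.2, -0.2, -0.2]
gripper_width: 37.3
grasp_force: 0.0
t: 10.45
ee_pos: [609.3, 207.7, 9.2]
ee_rot: [0.707, 0.707, 0.0, -0.0]
contact_force: [-0.0, -0.2, -0.9]
gripper_width: 26.0
grasp_force: 0.1
t: 10.95
ee_pos: [473.4, 37.7, 90.6]
ee_rot: [0.9, 0.436, 0.002, 0.001]
contact_force: [0.6, -0.3, 0.7]
gripper_width: 64.1
grasp_force: 0.0
t: 11.25
ee_pos: [450.5, 20.3, 89.2]
ee_rot: [0.962, 0.272, 0.0, 0.0]
contact_force: [0.6, -0.4, -0.1]
gripper_width: 69.9
grasp_force: 0.0
```

```bash
python3 -m jog '[{"x":-0.003,"y":-0.003,"z":-0.04,"turn":0,"hand":0.07},{"x":-0.003,"y":-0.003,"z":-0.07,"turn":0,"hand":0.07},{"x":-0.003,"y":-0.003,"z":-0.08,"turn":0,"hand":0.07},{"x":-0.003,"y":-0.003,"z":-0.08,"turn":0,"hand":0.03},{"x":-0.003,"y":-0.003,"z":-0.08,"turn":0,"hand":0.03}]' 6 && python3 -m jog '[{"x":0,"y":0,"z":0,"turn":0,"hand":0.03},{"x":0,"y":0,"z":0,"turn":0,"hand":0.03},{"x":0,"y":0,"z":0,"turn":0,"hand":0.03},{"x":0.002,"y":0.01,"z":0,"turn":0.07,"hand":0.03},{"x":0.007,"y":0.025,"z":0,"turn":0.17,"hand":0.03}]' 6
```

```text
t: 11.75
ee_pos: [449.0, 18.0, 9.8]
ee_rot: [0.961, 0.276, 0.0, 0.0]
contact_force: [0.5, 0.8, -0.5]
gripper_width: 56.0
grasp_force: 0.0
t: 12.25
ee_pos: [456.3, 42.4, 10.1]
ee_rot: [0.934, 0.357, 0.001, 0.001]
contact_force: [-1.2, -2.8, 5.0]
gripper_width: 44.7
grasp_force: 5.9
```

```bash
python3 -m jog '[{"x":0.006,"y":0.02,"z":0,"turn":0.13,"hand":0.03},{"x":0.013,"y":0.04,"z":0,"turn":0.26,"hand":0.03},{"x":0.02,"y":0.065,"z":0,"turn":0.39,"hand":0.03},{"x":0.027,"y":0.09,"z":0,"turn":0.52,"hand":0.03},{"x":0.034,"y":0.11,"z":0,"turn":0.65,"hand":0.03}]' && python3 -m jog '[{"x":0.005,"y":0.02,"z":0,"turn":0.1,"hand":0.03},{"x":0.01,"y":0.04,"z":0,"turn":0.18,"hand":0.03},{"x":0.01,"y":0.051,"z":0,"turn":0.18,"hand":0.03},{"x":0.01,"y":0.051,"z":0,"turn":0.18,"hand":0.07},{"x":0.01,"y":0.051,"z":0,"turn":0.18,"hand":0.07}]' && python3 -m jog '[{"x":0,"y":-0.02,"z":0,"turn":0,"hand":0.07},{"x":0,"y":-0.045,"z":0,"turn":0,"hand":0.07},{"x":0,"y":-0.065,"z":0,"turn":0,"hand":0.07},{"x":0,"y":-0.065,"z":0,"turn":0,"hand":0.026},{"x":0,"y":-0.065,"z":0,"turn":0,"hand":0.026}]' && python3 look.py 3 lemon_cast acorn_cast
```

```text
t: 12.75
ee_pos: [490.3, 154.1, 10.1]
ee_rot: [0.77, 0.638, 0.0, 0.001]
contact_force: [-0.9, -3.5, 6.0]
gripper_width: 44.1
grasp_force: 5.9
t: 13.25
ee_pos: [498.5, 204.0, 8.7]
ee_rot: [0.712, 0.703, -0.0, -0.0]
contact_force: [0.4, 0.0, 0.2]
gripper_width: 58.5
grasp_force: 0.0
t: 13.75
ee_pos: [498.9, 138.6, 8.8]
ee_rot: [0.712, 0.702, -0.0, -0.0]
contact_force: [0.3, -0.5, 0.1]
gripper_width: 55.9
grasp_force: 0.0
13.75 [498.88919572 138.55709043   8.81136511] [ 7.12295348e-01  7.01879766e-01 -1.70043382e-04 -3.20452554e-04]
top acorn_cast 0.54 [195. 197.] rect [490. 200.  14.  17.   2.] med [489. 200.  36.] ztop 42 x [483. 496.] y [191. 208.] [108 126 134]
side acorn_cast 0.47 [247. 186.] rect [498. 187.  37.  31.   7.] med [498. 184.  28.] ztop 39 x [479. 515.] y [171. 205.] [107 118 124]
```

```bash
python3 -m jog '[{"x":0,"y":0.0,"z":0,"turn":0,"hand":0.022},{"x":0,"y":0.0,"z":0,"turn":0,"hand":0.022},{"x":0,"y":0.015,"z":0,"turn":0,"hand":0.022},{"x":0,"y":0.03,"z":0,"turn":0,"hand":0.022},{"x":0,"y":0.045,"z":0,"turn":0,"hand":0.022}]' && python3 -m jog '[{"x":0,"y":0.015,"z":0,"turn":0,"hand":0.022},{"x":0,"y":0.023,"z":0,"turn":0,"hand":0.022},{"x":0,"y":0.023,"z":0,"turn":0,"hand":0.022},{"x":0,"y":-0.01,"z":0.01,"turn":0,"hand":0.022},{"x":-0.01,"y":-0.04,"z":0.04,"turn":0,"hand":0.04}]' && python3 -m jog '[{"x":-0.03,"y":-0.03,"z":0.03,"turn":0,"hand":0.04},{"x":-0.06,"y":-0.06,"z":0.05,"turn":0,"hand":0.04},{"x":-0.09,"y":-0.09,"z":0.05,"turn":0,"hand":0.04},{"x":-0.12,"y":-0.12,"z":0.05,"turn":0,"hand":0.04},{"x":-0.155,"y":-0.15,"z":0.05,"turn":0,"hand":0.04}]' && python3 look.py 4 lemon_cast acorn_cast sanding_block; python3 stick.py
```

```text
t: 14.55
ee_pos: [499.1, 185.8, 9.0]
ee_rot: [0.711, 0.703, 0.0, -0.0]
contact_force: [0.1, -0.3, 1.2]
gripper_width: 22.1
grasp_force: 0.1
t: 15.05
ee_pos: [487.8, 144.1, 47.3]
ee_rot: [0.711, 0.704, -0.002, -0.001]
contact_force: [0.4, -0.4, 0.3]
gripper_width: 28.2
grasp_force: 0.0
t: 15.55
ee_pos: [333.8, -6.5, 99.4]
ee_rot: [0.711, 0.703, 0.0, 0.001]
contact_force: [0.6, -0.7, 1.3]
gripper_width: 39.8
grasp_force: 0.0
15.55 [333.80159886  -6.47307513  99.4002839 ] [7.10881984e-01 7.03310735e-01 3.06538668e-04 8.48286466e-04]
top sanding_block 0.9 [308. 252.] rect [ 304. -183.   91.   56.   22.] med [ 304. -182.   29.] ztop 36 x [257. 351.] y [-219. -146.] [ 40  48 131]
top sanding_block 0.79 [379. 251.] rect [ 308. -416.   88.   58.   58.] med [ 306. -413.   30.] ztop 36 x [267. 346.] y [-460. -368.] [87 55 87]
top sanding_block 0.71 [167. 254.] rect [309. 292.  57.  91.  29.] med [307. 290.  29.] ztop 35 x [270. 347.] y [246. 336.] [41 73 44]
side acorn_cast 0.69 [247. 180.] rect [505. 227.  37.  36.   4.] med [504. 224.  30.] ztop 40 x [487. 523.] y [209. 245.] [118 130 137]
s
[... 316 characters left out ...]
6 [204. 175.] rect [357. 145.  67. 366.  18.] med [337. 262.  19.] ztop 33 x [271. 365.] y [134. 304.] [35 51 37]
220 1 [334. 119.   5.] 5.0 | 224 5 [333. 105.   2.] 4.0 | 236 6 [319.  62.  68.] 398.0 | 240 5 [319.  51.  -1.] 5.0 | 280 3 [314. -86.  -3.] -0.0 | 
162
-110 1 [ 352. -102.    5.] 5.0 0.0
-90 4 [335. -83.  10.] 12.0 2.0
-70 21 [336. -68.  10.] 13.0 34.0
-50 20 [334. -50.   9.] 13.0 18.0
-30 20 [335. -30.  10.] 13.0 16.0
-10 18 [332.  -8.   9.] 13.0 21.0
10 13 [334.  11.  10.] 12.0 11.0
30 12 [335.  30.   9.] 13.0 29.0
50 13 [334.  48.  10.] 14.0 11.0
70 15 [333.  70.   9.] 11.0 50.0
90 12 [333.  91.   9.] 13.0 47.0
110 10 [337. 109.   8.] 11.0 29.0
130 3 [333. 127.   7.] 9.0 37.0
```

View pics/top_4.png

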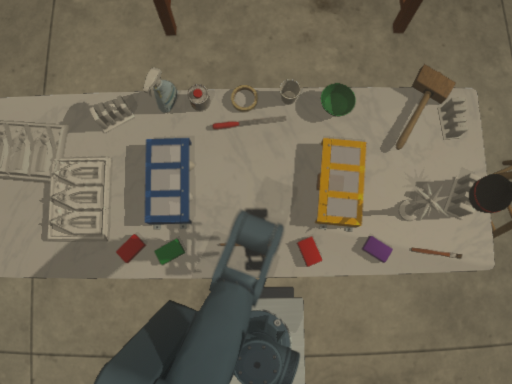

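The casts and block are out of view from above, sitting at the mouths at about pixels (187,165), (187,197) and (319,182). The stick is still in place, so I grip it next.

```bash
python3 -m jog '[{"x":0,"y":0.023,"z":-0.04,"turn":0,"hand":0.04},{"x":0,"y":0.023,"z":-0.075,"turn":0,"hand":0.04},{"x":0,"y":0.023,"z":-0.094,"turn":0,"hand":0.04},{"x":0,"y":0.023,"z":-0.094,"turn":0,"hand":0.0},{"x":0,"y":0.023,"z":-0.094,"turn":0,"hand":0.0}]' 30 && python3 -m jog '[{"x":0,"y":0,"z":0,"turn":0,"hand":0.0},{"x":0,"y":0,"z":0,"turn":0,"hand":0.0},{"x":0,"y":0,"z":0.01,"turn":0,"hand":0.0},{"x":0,"y":0,"z":0.05,"turn":0,"hand":0.0},{"x":0,"y":0,"z":0.085,"turn":0,"hand":0}]' 30; python3 - <<'E'
from h import *
c=optics.camera("side"); d=c["depth"]; cv2.imwrite("pics/side_5.png",cv2.resize(c["color"][120:330,130:380],None,fx=3.1,fy=2.8))
E
```

```text
t: 16.55
ee_pos: [334.2, 17.6, 5.0]
ee_rot: [0.711, 0.703, -0.0, -0.001]
contact_force: [0.7, -0.7, 0.5]
gripper_width: 26.5
grasp_force: 0.0
t: 17.05
ee_pos: [333.9, 17.3, 91.6]
ee_rot: [0.711, 0.703, -0.0, -0.0]
contact_force: [0.3, 0.9, 0.2]
gripper_width: 13.4
grasp_force: 29.0
```

View pics/side_5.png

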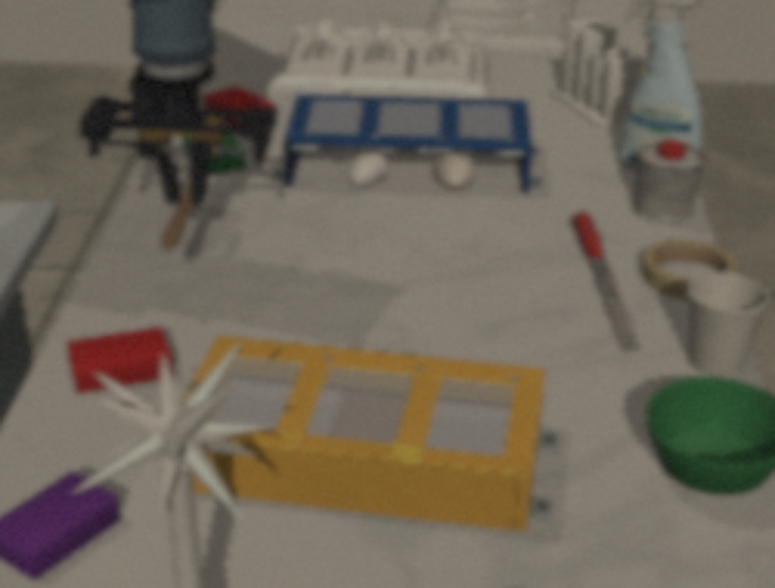

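```bash
python3 -m jog '[{"x":0.03,"y":-0.02,"z":0,"turn":-0.02,"hand":0.0},{"x":0.065,"y":-0.04,"z":0,"turn":-0.05,"hand":0.0},{"x":0.1,"y":-0.06,"z":0,"turn":-0.08,"hand":0.0},{"x":0.135,"y":-0.075,"z":0,"turn":-0.1,"hand":0.0},{"x":0.17,"y":-0.09,"z":0,"turn":-0.127,"hand":0}]' && python3 -m jog '[{"x":0.03,"y":-0.015,"z":0,"turn":0,"hand":0},{"x":0.056,"y":-0.03,"z":-0.01,"turn":0,"hand":0},{"x":0.056,"y":-0.03,"z":-0.04,"turn":0,"hand":0},{"x":0.056,"y":-0.03,"z":-0.065,"turn":0,"hand":0},{"x":0.056,"y":-0.03,"z":-0.076,"turn":0,"hand":0}]' && python3 -m jog '[{"x":0,"y":0,"z":0,"turn":0,"hand":0},{"x":-0.001,"y":-0.009,"z":0,"turn":0,"hand":0},{"x":-0.002,"y":-0.018,"z":0,"turn":0,"hand":0},{"x":-0.003,"y":-0.026,"z":0,"turn":0,"hand":0},{"x":-0.004,"y":-0.034,"z":0,"turn":0,"hand":0}]' && python3 -m jog '[{"x":-0.001,"y":-0.009,"z":0,"turn":0,"hand":0},{"x":-0.002,"y":-0.018,"z":0,"turn":0,"hand":0},{"x":-0.002,"y":-0.02,"z":0,"turn":0,"hand":0}]' && python3 - <<'E'
from h import *
c=optics.camera("top"); cv2.imwrite("pics/top_6.png",cv2.resize(c["color"][110:250,210:400],None,fx=4,fy=4))
E
```

```text
t: 17.6
ee_pos: [506.1, -73.9, 90.8]
ee_rot: [0.755, 0.656, 0.0, 0.001]
contact_force: [-0.7, -0.1, 0.5]
gripper_width: 13.5
grasp_force: 29.0
t: 18.1
ee_pos: [559.1, -102.5, 12.2]
ee_rot: [0.755, 0.656, -0.001, -0.001]
contact_force: [-0.3, 0.4, -0.4]
gripper_width: 13.1
grasp_force: 29.0
t: 18.6
ee_pos: [556.7, -138.0, 15.0]
ee_rot: [0.755, 0.656, 0.0, 0.001]
contact_force: [0.2, 1.3, -0.4]
gripper_width: 13.0
grasp_force: 29.0
t: 18.9
ee_pos: [554.2, -158.2, 14.1]
ee_rot: [0.755, 0.656, -0.0, 0.0]
contact_force: [0.1, 0.3, 0.3]
gripper_width: 13.1
grasp_force: 29.0
```

View pics/top_6.png

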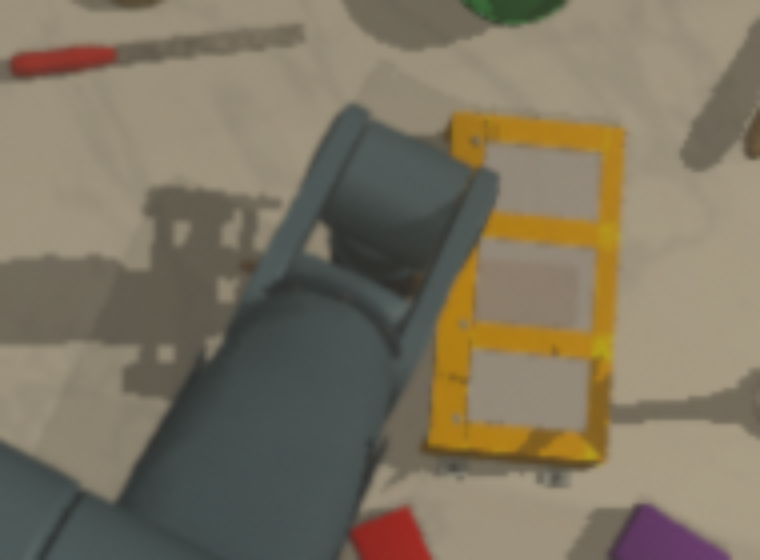

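```bash
python3 -m jog '[{"x":0.003,"y":0.03,"z":0,"turn":0,"hand":0.0},{"x":0.006,"y":0.06,"z":0,"turn":0,"hand":0.0},{"x":0,"y":0.09,"z":0.03,"turn":0.03,"hand":0.0},{"x":-0.01,"y":0.12,"z":0.07,"turn":0.08,"hand":0.0},{"x":-0.02,"y":0.15,"z":0.077,"turn":0.116,"hand":0}]' && python3 - <<'E'
from h import *
c=optics.camera("side"); cv2.imwrite("pics/side_7.png",cv2.resize(c["color"][120:330,150:350],None,fx=4,fy=2.8))
d=c["depth"]; v,u=np.nonzero(d>0); P=world(c,np.c_[u,v],d[v,u])
k=(P[:,0]>420)&(P[:,0]<680)&(P[:,1]>190)&(P[:,1]<300)&(P[:,2]>8)&(P[:,2]<45)
Q=P[k]
for x in range(430,680,10):
    q=Q[abs(Q[:,0]-x)<5]
    if len(q): print(x,len(q),"ymin",np.round(np.sort(q[:,1])[:3]),"zmax",round(q[:,2].max()))
for n in("lemon_cast","acorn_cast"):
    for r in optics.regions_of(n,"side")[:2]: 
        p=region_pts(c,r["region"]); print(n,r["p"],r["location"],np.round(np.median(p,0)),np.round(p.min(0)),np.round(p.max(0)))
E
```

```text
t: 19.45
ee_pos: [536.6, -6.2, 95.0]
ee_rot: [0.714, 0.7, 0.002, 0.003]
contact_force: [1.4, -0.1, 0.6]
gripper_width: 13.4
grasp_force: 29.0
480 4 ymin [216. 219. 223.] zmax 25
490 10 ymin [212. 213. 213.] zmax 30
510 9 ymin [222. 223. 224.] zmax 41
520 15 ymin [218. 221. 223.] zmax 35
530 2 ymin [244. 244.] zmax 28
590 21 ymin [215. 217. 217.] zmax 40
600 31 ymin [209. 209. 210.] zmax 44
610 21 ymin [205. 205. 206.] zmax 39
620 9 ymin [206. 208. 209.] zmax 29
630 12 ymin [220. 222. 223.] zmax 39
acorn_cast 0.63 [251.4, 177.9] [517. 226.  29.] [488. 217.  19.] [523. 238.  35.]
```

View pics/side_7.png

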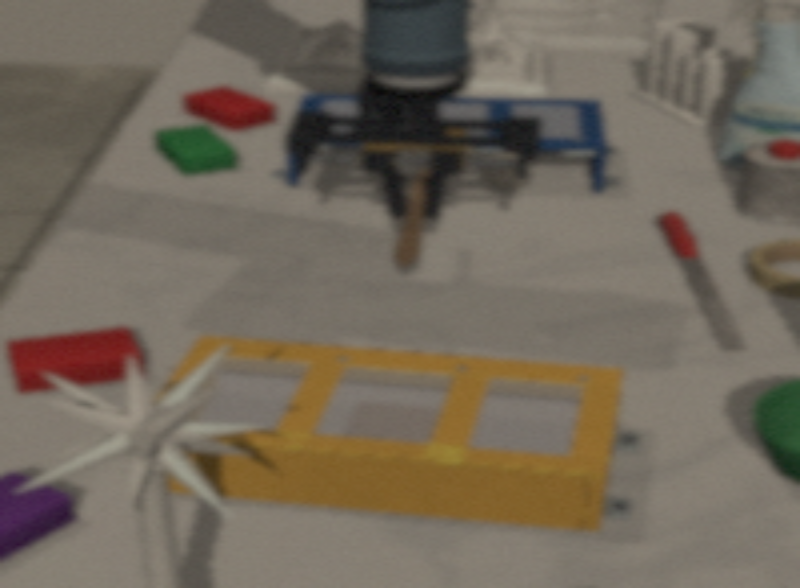

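```bash
python3 -m jog '[{"x":-0.01,"y":0.03,"z":0,"turn":0.01,"hand":0.0},{"x":-0.02,"y":0.06,"z":0,"turn":0.02,"hand":0.0},{"x":-0.033,"y":0.09,"z":0,"turn":0.02,"hand":0.0},{"x":-0.033,"y":0.094,"z":-0.04,"turn":0.02,"hand":0.0},{"x":-0.033,"y":0.094,"z":-0.076,"turn":0.02,"hand":0}]' && python3 -m jog '[{"x":0,"y":0,"z":0,"turn":0,"hand":0},{"x":0,"y":0.008,"z":0,"turn":0,"hand":0},{"x":0,"y":0.016,"z":0,"turn":0,"hand":0},{"x":0,"y":0.024,"z":0,"turn":0,"hand":0},{"x":0,"y":0.032,"z":0,"turn":0,"hand":0}]' && python3 -m jog '[{"x":0,"y":0.008,"z":0,"turn":0,"hand":0},{"x":0,"y":0.016,"z":0,"turn":0,"hand":0},{"x":0,"y":0.024,"z":0,"turn":0,"hand":0},{"x":0,"y":0.032,"z":0,"turn":0,"hand":0},{"x":0,"y":0.037,"z":0,"turn":0,"hand":0}]' && python3 -m jog '[{"x":0,"y":-0.03,"z":0,"turn":0,"hand":0.0},{"x":0,"y":-0.065,"z":0,"turn":0,"hand":0.0},{"x":0.03,"y":-0.08,"z":0.03,"turn":0,"hand":0.0},{"x":0.07,"y":-0.08,"z":0.06,"turn":0,"hand":0.0},{"x":0.107,"y":-0.08,"z":0.06,"turn":0,"hand":0}]'; python3 - <<'E'
from h import *
c=optics.camera("side"); a=c["color"][130:260,190:330]; t=optics.camera("top")["color"][120:240,130:270]
A=cv2.resize(a,(400,400)); B=cv2.resize(t,(400,400)); cv2.imwrite("pics/both_8.png",np.hstack([A,B]))
E
```

```text
t: 20.1
ee_pos: [502.0, 87.5, 14.2]
ee_rot: [0.708, 0.706, 0.001, 0.001]
contact_force: [-0.3, 0.3, 0.6]
gripper_width: 13.3
grasp_force: 29.0
t: 20.6
ee_pos: [502.5, 119.9, 16.5]
ee_rot: [0.708, 0.706, 0.001, 0.001]
contact_force: [0.6, -0.1, 0.2]
gripper_width: 13.2
grasp_force: 28.9
t: 21.1
ee_pos: [501.1, 157.0, 14.9]
ee_rot: [0.708, 0.706, -0.0, -0.0]
contact_force: [-0.1, -1.5, 0.9]
gripper_width: 13.1
grasp_force: 29.0
t: 21.6
ee_pos: [612.9, 75.5, 79.9]
ee_rot: [0.709, 0.706, 0.003, 0.003]
contact_force: [1.6, -0.5, 0.2]
gripper_width: 13.0
grasp_force: 29.0
```

View pics/both_8.png

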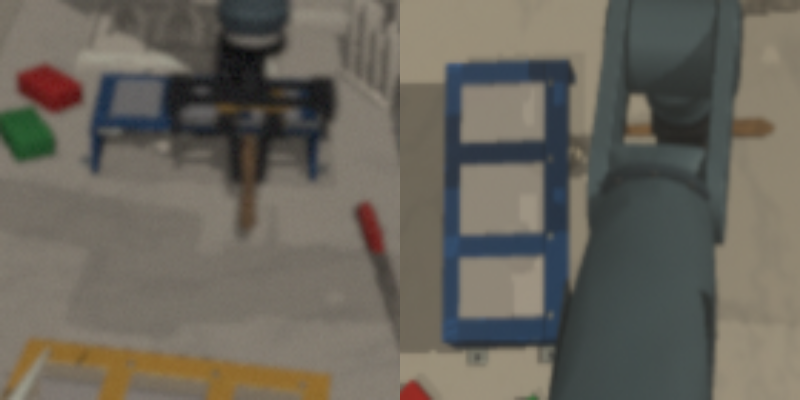

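```bash
python3 -m jog '[{"x":0,"y":0,"z":-0.03,"turn":0,"hand":0.0},{"x":0,"y":0,"z":-0.061,"turn":0,"hand":0.0},{"x":0,"y":0.01,"z":-0.061,"turn":0,"hand":0.0},{"x":0,"y":0.019,"z":-0.061,"turn":0,"hand":0.0},{"x":0,"y":0.026,"z":-0.061,"turn":0,"hand":0}]' && python3 -m jog '[{"x":0,"y":0.007,"z":0,"turn":0,"hand":0},{"x":0,"y":0.014,"z":0,"turn":0,"hand":0},{"x":0,"y":0.021,"z":0,"turn":0,"hand":0},{"x":0,"y":0.028,"z":0,"turn":0,"hand":0},{"x":0,"y":0.035,"z":0,"turn":0,"hand":0}]' && python3 -m jog '[{"x":0,"y":0.007,"z":0,"turn":0,"hand":0},{"x":0,"y":0.014,"z":0,"turn":0,"hand":0},{"x":0,"y":0.02,"z":0,"turn":0,"hand":0}]' && python3 -m jog '[{"x":0,"y":-0.03,"z":0,"turn":0,"hand":0.0},{"x":0,"y":-0.065,"z":0,"turn":0,"hand":0.0},{"x":-0.03,"y":-0.1,"z":0.03,"turn":0,"hand":0.0},{"x":-0.07,"y":-0.13,"z":0.06,"turn":0,"hand":0.0},{"x":-0.107,"y":-0.16,"z":0.06,"turn":0,"hand":0}]';python3 -m jog '[{"x":-0.03,"y":-0.02,"z":0,"turn":0,"hand":0.0},{"x":-0.07,"y":-0.04,"z":0,"turn":0,"hand":0.0},{"x":-0.11,"y":-0.05,"z":0,"turn":0,"hand":0.0}]'; python3 - <<'E'
from h import *
c=optics.camera("side"); a=c["color"][140:220,190:330]; t=optics.camera("top")["color"][120:240,130:370]
A=cv2.resize(a,(800,280),interpolation=cv2.INTER_CUBIC); B=cv2.resize(t,(600,300)); B=np.hstack([B,np.zeros((300,200,3),np.uint8)]); cv2.imwrite("pics/both_9.png",np.vstack([A,B]))
E
```

```text
t: 22.2
ee_pos: [609.0, 103.5, 15.5]
ee_rot: [0.708, 0.706, 0.001, 0.001]
contact_force: [0.2, -0.6, -0.5]
gripper_width: 12.8
grasp_force: 28.9
t: 22.7
ee_pos: [608.2, 137.8, 14.1]
ee_rot: [0.708, 0.706, 0.0, -0.0]
contact_force: [0.1, 0.1, -0.2]
gripper_width: 13.1
grasp_force: 29.4
t: 23.0
ee_pos: [608.2, 157.9, 13.9]
ee_rot: [0.708, 0.706, -0.0, -0.0]
contact_force: [-0.0, -0.5, 0.6]
gripper_width: 13.1
grasp_force: 28.9
t: 23.5
ee_pos: [510.0, 2.0, 75.5]
ee_rot: [0.708, 0.706, 0.002, 0.002]
contact_force: [1.2, -1.2, 0.2]
gripper_width: 13.2
grasp_force: 29.0
t: 23.8
ee_pos: [397.7, -48.0, 73.3]
ee_rot: [0.708, 0.706, 0.0, 0.001]
contact_force: [-0.7, 0.1, 0.3]
gripper_width: 13.1
grasp_force: 29.0
```

View pics/both_9.png

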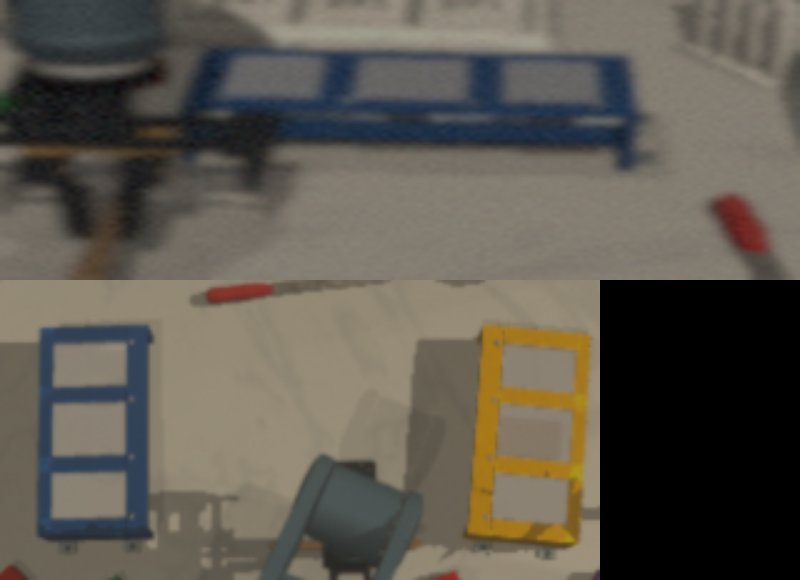

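```bash
cat > chk.py <<'E'
from h import *
c=optics.camera("top"); im=c["color"].astype(int); Kc=K(c); R=np.array(c["R"]);t=np.array(c["t"])
def proj(X): return cv2.projectPoints(np.array([X],float),cv2.Rodrigues(R)[0],t,Kc,np.array(c["dist"],float))[0][0,0]
o=np.array([537,-297.]);d=np.array([-.117,-.993])
print("yellow block z30 profile (bx, B, R)")
for bx in range(-50,72,6):
    u,v=proj([*(o+d*bx),30]); s=im[int(round(v))-3:int(round(v))+4,int(round(u))].mean(0); print(bx,s.round().astype(int)[[0,2]],end=" ")
for nm,x in(("acorn",502),("lemon",609),("empty",560),("empty2",450)):
    print("\n"+nm)
    for y in range(230,366,8):
        u,v=proj([x,y,30]); s=im[int(round(v))-1:int(round(v))+2,int(round(u))].mean(0); print(y,s.round().astype(int)[[0,2]],end=" ")
b=cv2.resize(c["color"][125:235,135:375],(790,362),interpolation=cv2.INTER_CUBIC)
b=cv2.createCLAHE(4,(8,4)).apply(cv2.cvtColor(b,cv2.COLOR_BGR2GRAY)); cv2.imwrite("pics/e10.png",b)
E
python3 chk.py
```

```text
yellow block z30 profile (bx, B, R)
-50 [ 24 168] -44 [ 24 167] -38 [ 92 138] -32 [102 133] -26 [102 133] -20 [101 133] -14 [101 133] -8 [101 133] -2 [101 132] 4 [101 132] 10 [101 132] 16 [101 132] 22 [101 132] 28 [101 132] 34 [101 132] 40 [101 131] 46 [103 132] 52 [113 138] 58 [105 136] 64 [ 77 144] 70 [ 29 163] 
acorn
230 [87 49] 238 [87 48] 246 [86 48] 254 [81 54] 262 [86 59] 270 [87 58] 278 [87 58] 286 [87 58] 294 [86 55] 302 [87 53] 310 [86 53] 318 [86 53] 326 [88 54] 334 [87 51] 342 [87 52] 350 [86 51] 358 [91 49] 
lemon
230 [88 51] 238 [88 50] 246 [88 51] 254 [79 49] 262 [85 50] 270 [84 50] 278 [85 51] 286 [83 48] 294 [85 49] 302 [84 49] 310 [84 48] 318 [85 48] 326 [83 48] 334 [84 49] 342 [85 49] 350 [85 49] 358 [87 49] 
empty
230 [87 50] 238 [88 50] 246 [87 49] 254 [89 84] 262 [115 137] 270 [116 138] 278 [116 138] 286 [116 138] 294 [116 138] 302 [116 138] 310 [116 138] 318 [116 138] 326 [115 138] 334 [116 138] 342 [115 138] 350 [116 138] 358 [94 70] 
empty2
230 [87 49] 238 [86 47] 246 [85 47] 254 [91 86] 262 [115 138] 270 [115 139] 278 [115 139] 286 [116 139] 294 [115 139] 302 [115 139] 310 [115 139] 318 [115 138] 326 [115 138] 334 [115 138] 342 [115 138] 350 [115 137] 358 [97 83]
```

View pics/e10.png

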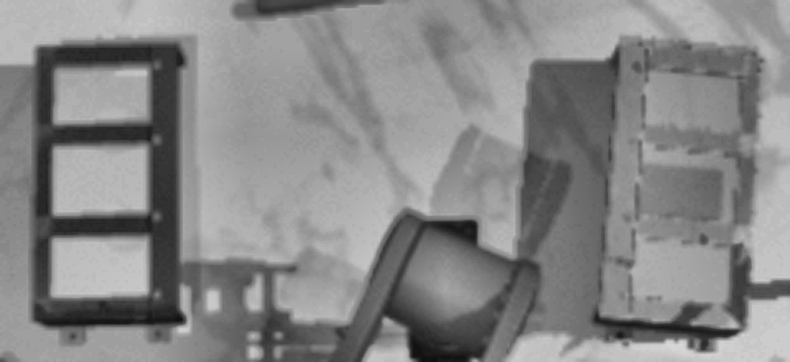

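```bash
python3 -m jog '[{"x":0,"y":0,"z":-0.035,"turn":0,"hand":0.0},{"x":0,"y":0,"z":-0.06,"turn":0,"hand":0.0},{"x":0,"y":0,"z":-0.069,"turn":0,"hand":0.0},{"x":0,"y":0,"z":-0.069,"turn":0,"hand":0.04},{"x":0,"y":0,"z":-0.069,"turn":0,"hand":0.04}]' && python3 -m jog '[{"x":0,"y":0,"z":0,"turn":0,"hand":0.04},{"x":0,"y":0,"z":0.03,"turn":0,"hand":0.04},{"x":0,"y":0,"z":0.07,"turn":0,"hand":0.04},{"x":0,"y":0,"z":0.12,"turn":0,"hand":0.04},{"x":0,"y":0,"z":0.12,"turn":0,"hand":0.04}]' && python3 -m jog '[{"x":0,"y":0,"z":0.0,"turn":0,"hand":0.04},{"x":0,"y":0,"z":0.0,"turn":0,"hand":0.04}]' && python3 - <<'E'
from h import *
from bench import close_job
o=telemetry.get_obs(); print(o["ee_pos"],o["contact_force"],o["gripper_width"])
c=optics.camera("side"); d=c["depth"]; v,u=np.nonzero(d>0); P=world(c,np.c_[u,v],d[v,u])
k=(P[:,0]>430)&(P[:,0]<670)&(P[:,1]>195)&(P[:,1]<320)&(P[:,2]>28)&(P[:,2]<54); print("blue flap y",k.sum(),np.percentile(P[k][:,1],[2,50,98]))
print(close_job())
E
```

```text
t: 24.45
ee_pos: [399.5, -47.0, 4.3]
ee_rot: [0.708, 0.706, 0.0, 0.0]
contact_force: [-0.2, -0.0, 0.3]
gripper_width: 28.4
grasp_force: 0.0
t: 24.95
ee_pos: [403.4, -48.8, 130.9]
ee_rot: [0.708, 0.706, 0.003, 0.007]
contact_force: [1.1, 0.2, 0.5]
gripper_width: 40.2
grasp_force: 0.0
t: 25.15
ee_pos: [398.0, -46.7, 123.3]
ee_rot: [0.708, 0.706, -0.0, -0.0]
contact_force: [0.3, 0.4, -0.3]
gripper_width: 40.1
grasp_force: 0.0
[397.96249875 -46.69151215 123.33446456] [ 0.27678789  0.37737419 -0.2761657 ] 40.1064918054463
blue flap y 390 [218.01289492 224.42452918 274.35487177]
the job is handed in; nothing more can be done
None
```

I handed the job in at about 25 s. The lemon and acorn went into the blue bin, whose flap looks shut. The sanding block is in the yellow bin with its rear about 27 mm behind the flap. The casts (hidden under the roof ribs) and the yellow flap couldn't be seen directly, and no verdict came back. The last push on each used a loose wooden stick, now back on the table.

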